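# Tuck a hinge leaf under the lap of a casket lid and hold it for soldering

### The arm

A 7-joint arm with a two-finger parallel gripper is mounted at the origin on the work surface. World frame = base frame: x ahead of the robot, y to its left, z up, the work surface at z = 0. Lengths are in m, angles in rad, forces in N, time in s.
With the tool pointing down it reaches from about 0.425 to 0.875 m from the base axis. Payload 4.7 kg.
Tool frame: the origin (TCP) lies midway between the tips of the shut fingers; the grasp point (between the pads) lies 19 mm behind it (ctrl.grip_point_offset is the distance from the TCP to the grasp point, in m); z points along the fingers, y is the line along which they close (so a half turn about z gives the same grasp; the last joint's range is limited). The gripper opens to 87 mm and grips with 3 to 60 N. Pads are 19 mm wide; open, the fingers measure 117 mm over their backs; the gripper's body (75 mm by 190 mm) begins 51 mm behind the grasp point.
Start: joints at [-1.137, 0.321, -0.07, 1.45, 0.023, 1.371, -0.057], TCP at [0.265, 0.594, 0.223] pointing down, gripper open.
Joint ranges: [-2.86, 2.86], [-0.3, 2.09], [-1.38, 1.24], [0.06, 2.45], [-1.56, 4.7], [0.09, 2.05], [-2.69, 2.69]. Speed limits (rad/s): [2.57, 2.57, 3.14, 3.14, 3.14, 3.14, 3.14].

### API

Orientations are given as a rotation vector (axis times angle).
In Python, from bench import ctrl gives the robot as it stands. The module is installed in compiled form; this text tells all that it offers.
- The arm moves only by the shell command python3 -m handwheel 'ROWS' [OPENING] [FORCE]. ROWS is JSON, a list of rows, each an object of numbers: "x", "y", "z": the shift along the tool's x, y, z in m; "wx", "wy", "wz": the turn, a rotation vector about the tool's x, y, z in degrees. A call has 1 to 10 rows; each row is the pose to reach, as a shift and turn from the pose commanded when the call began, along the tool's axes at that moment; what a row does not reach only later rows make up. A row lasts 1/12 s, in which the tool goes at most 41.7 mm and 7.16 degrees, less where a joint would pass 70% of its speed; a pose out of reach is approached as far as the arm can. A call with a gripper value outside its range is refused whole. OPENING is the finger opening in m, from 0 to 0.087, set as the call begins (- or left out, the last holds). The fingers move at their own pace and stop on an object; FORCE is the grip in N (left out, the last holds). Time passes only in rows, so rows that repeat a pose let the fingers close. It gives the time, the measured TCP pose, the force, the opening and the grip force at its end, in the units of the state.
- ctrl.get_state(): the state, without advancing time (a new reading comes with each control period).
- ctrl.get_image(name): name is "side" or "top" or "wrist"; returns a dict with "image" (480x640x3 uint8, red, green, blue), "K" (3x3 intrinsics, pixels), "k1" (the pictures are not rectified: a ray, as slopes to the right and down, at radius r is drawn at 1 + k1 r^2 times it, then the intrinsics apply), "world_to_cam" (4x4, takes a point from world to camera coordinates); the wrist camera has in their place "hand_eye" (4x4, takes a point from camera to tool coordinates, whose origin is the TCP and whose axes are the flange's). Camera axes: x right, y down, z forward; pixel columns grow to the right and rows downward; lengths in m; the calibration is good to about 2 mm. A picture is of the moment at which its call begins: read the wrist's pose just before it. There is no depth.
- ctrl.close_job(): hands the job in; it is judged then, once.
The state is a dict: "time": time; "joint_positions": joint angles; "qd": joint speeds; "joint_torque": joint torques, N m; "position": TCP position; "tool_rot": TCP orientation; "ft_force": force on the tool from outside, world axes, zero at the start; "torque": the same for the moment, N m; "grip_width": opening from 0.0 (shut) to 1.0 (fully open); "grip_force": force on a finger pad.
Only numpy, scipy, OpenCV 4.12 (cv2) and the standard library are available. Lean on these libraries where they do the work, as an engineer would, in place of code of your own. Each camera call takes 0.05 s, during which the arm holds its last target. There are 200 camera calls.

### The job

Pick up the brass hinge leaf from the dark mat, lay it flat on the soldering board, knuckles towards the open front of the board, and slide its straight edge under the stepped-up lap of the casket lid until it is home against the step, square and centred on the lap, without lifting the lid or pushing it out of place. Then press the leaf firmly flat on the board and finish still holding it down like that, ready for the torch: do not let go. Leave everything else on the bench where it is.

Things in the scene. Friction and masses are not known exactly. Their poses are not given: they have to be found in the camera images.
- leaf: brass hinge leaf, 0.26 kg, 68 (x) by 120 (y) mm: 4 mm sheet from x = -24 to +34, straight edge at x = +34; three round knuckles, 16 mm diameter, axis along y at x = -26, z = 8, undersides level with the sheet's. Middle knuckle, 40 mm long: pinch it across x. Origin: centre of the outline's underside; x points from knuckles to straight edge, z up. Starts on the mat within 40 degrees of world x
- knuckle (a point): middle of the middle knuckle, on its axis: 8 mm above the leaf's underside, 60 mm behind the straight edge. Axes as the leaf's
- edge_left (a point): underside of the leaf's straight edge at its +y end (60 mm from the middle)
- edge_right (a point): underside of the leaf's straight edge at its -y end (60 mm from the middle)
- lid: brass lid, 0.5 kg, loose, face down on the board, 100 (x) by 140 (y) mm. Its front 20 mm is stepped up: a 4 mm lap, underside 5.5 mm above the board, open at the front, vertical step 20 mm in. Behind it 14 mm rims. Pins behind and beside stop it from sliding; only its weight holds it down. Origin: middle of the lap's front edge at board level; x points from that edge into the lid, y along the lap
- lap_left (a point): underside of the lap's front edge at its +y end (70 mm from the middle), 5.5 mm above the board when the lid lies flat
- lap_right (a point): underside of the lap's front edge at its -y end (70 mm from the middle)
- board: pale perforated ceramic soldering board fixed on the bench, 220 (x) by 240 (y) by 13 mm, on the left or right, turned up to 17 degrees. Origin: centre of its underside, axes parallel to the lid's. The lap's edge is 5 mm in front (-x) of its centre and faces its empty front half. Pins 25 mm high behind and beside the lid
- mat: dark green mat fixed on the bench, 200 x 200 x 6 mm, on which the leaf starts, on the other side of the bench from the board. Origin: centre of its underside
- flux_dish: small white ceramic flux dish, 32 mm across, 18 mm high, loose on a front corner of the board. Origin: centre of its underside
- solder_spool: small black and silver solder spool, 32 mm across, 18 mm high, loose on a far corner of the mat. Origin: centre of its underside
- bangle: brass bangle lying flat at the right of the bench, 68 mm across, 14 mm high. Origin: centre of its underside
- bench_block: square steel bench block at the left, 100 x 100 x 22 mm. Origin: centre of its underside
- hammer: hammer lying at the left of the bench. Origin: underside
- pliers: red-handled pliers lying at the right of the bench, 125 mm long, 10 mm thick. Origin: underside of the pivot
Things that resemble listed ones, but are neither listed nor needed, are in the scene too. Leave any turquoise look-alike of the lid alone.

How it is judged:
By the outcome, as a careful person would: the job done as asked, in the order asked, and still so for the second after the job is handed in, while the arm keeps its last pose, push and grip.
It also fails if it takes over 38 s, if anything falls off the work surface, if the arm or the gripper's body presses on something with over 40 N, if the wrist force passes 120 N, or if a joint passes its speed limit or range.

## Working session

There is one attempt and no reset: what is moved stays moved. The work goes in short steps, Python scripts to look and compute and a shell command to move; the robot and the scene stay as the last step left them, time stands still between calls to the robot, and variables do not carry over. Pictures are saved under pics/ and viewed, at most 10 in all, crops included, and the job is handed in when it is done.

```bash
mkdir -p pics; cat > h.py <<'E'
import numpy as np, cv2, json
from scipy.spatial.transform import Rotation as R
from bench import ctrl
def snap(name, fn=None):
    s=ctrl.get_state(); d=ctrl.get_image(name)
    if name=='wrist':
        T=np.eye(4);T[:3,:3]=R.from_rotvec(s['tool_rot']).as_matrix();T[:3,3]=s['position']
        d['c2w']=T@np.array(d['hand_eye'])
    else: d['c2w']=np.linalg.inv(np.array(d['world_to_cam']))
    if fn:
        cv2.imwrite('pics/'+fn+'.png',d['image'][:,:,::-1])
        np.savez('pics/'+fn+'.npz',K=d['K'],k1=d['k1'],c2w=d['c2w'],image=d['image'])
    return d
def dist(d): return np.array([float(d['k1']),0,0,0])
def ray(d,uv):
    K=np.array(d['K']);uv=np.array(uv,float).reshape(-1,1,2)
    n=cv2.undistortPoints(uv,K,dist(d),None,None,None) if False else cv2.undistortPointsIter(uv,K,dist(d),np.eye(3),np.eye(3),(3,50,1e-10))
    v=np.c_[n.reshape(-1,2),np.ones(len(n))]@d['c2w'][:3,:3].T
    return d['c2w'][:3,3],v
def onplane(d,uv,z):
    o,v=ray(d,uv); return o+v*((z-o[2])/v[:,2])[:,None]
def proj(d,P):
    M=np.linalg.inv(d['c2w']);p=np.atleast_2d(P)@M[:3,:3].T+M[:3,3]
    return cv2.projectPoints(p,np.zeros(3),np.zeros(3),np.array(d['K']),dist(d))[0].reshape(-1,2)
def load(fn): return dict(np.load('pics/'+fn+'.npz'))
E
python3 - <<'E'
from h import *
for n in('top','side'): snap(n,n+'0')
s=ctrl.get_state();print(s)
E
```

```text
{'time': 0.1, 'joint_positions': array([-1.13690213,  0.32176233, -0.0701029 ,  1.45151182,  0.02260547,
        1.37080036, -0.05689462]), 'qd': array([-1.27000486e-03,  4.74629401e-04,  9.88128925e-04, -3.92551466e-03,
       -5.13535606e-04, -5.63622341e-04,  1.28613244e-06]), 'joint_torque': array([-5.25681917e-04, -4.92573667e+01, -4.06126454e-01, -3.13400352e+01,
       -6.42372994e-02,  3.94366554e-02,  6.22797097e-05]), 'position': array([0.26476275, 0.59311043, 0.22158296]), 'tool_rot': array([-6.54446861e-01, -3.07239949e+00,  2.62920011e-03]), 'ft_force': array([0.10865194, 0.25812748, 0.13733893]), 'torque': array([ 0.00598898, -0.01465303,  0.01547274]), 'grip_force': 0.0, 'grip_width': 1.0003691352109234}
```

View pics/top0.png

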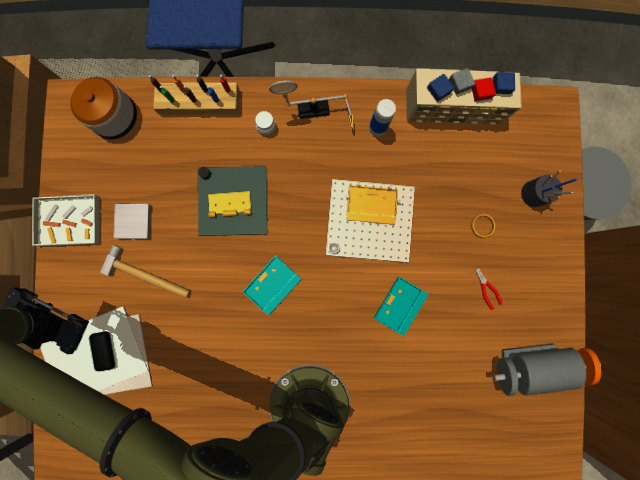

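View pics/side0.png

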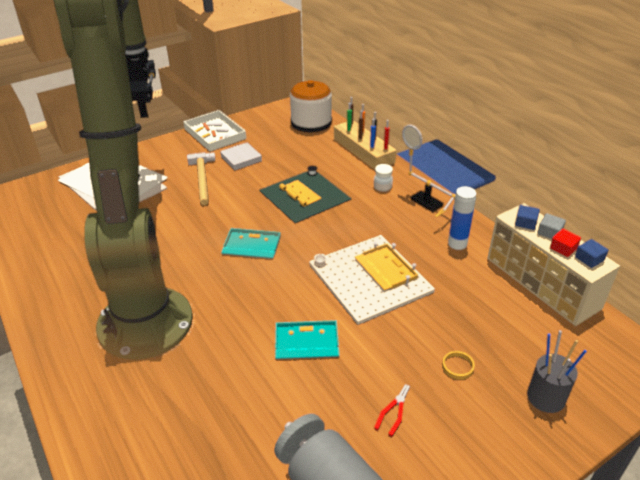

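The top view has x up and y left. Candidates:
- The brass leaf is on the dark mat at (230,204).
- The brass lid is on the pale board at (372,205).
- The turquoise look-alikes are at (272,285) and (401,306), and the bangle is at (483,225).

By the description, I choose the leaf at (230,204) and the lid at (372,205). I'll check both in one crop.

```bash
python3 - <<'E'
from h import *
d=load('top0');im=d['image'][:,:,::-1]
a=cv2.resize(im[155:245,190:280],None,fx=4.4,fy=4.4,interpolation=cv2.INTER_CUBIC)
b=cv2.resize(im[175:265,325:415],None,fx=4.4,fy=4.4,interpolation=cv2.INTER_CUBIC)
cv2.imwrite('pics/c0.png',np.hstack([a,b]))
print(onplane(d,[[230,204],[234,212],[372,205],[347,219],[396,224]],.015))
E
```

```text
[[ 0.57121875  0.23140287  0.015     ]
 [ 0.54831834  0.21929928  0.015     ]
 [ 0.5742574  -0.17533777  0.015     ]
 [ 0.53276808 -0.10390526  0.015     ]
 [ 0.52062737 -0.2447305   0.015     ]]
```

View pics/c0.png

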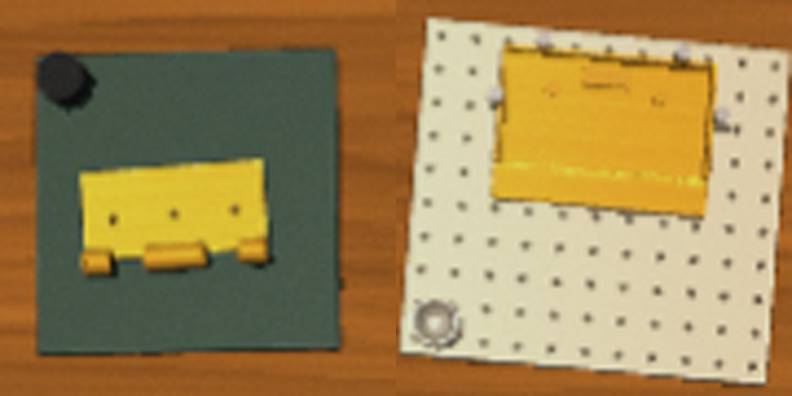

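The crop confirms the choice. The brass leaf has its knuckles towards the robot (middle knuckle at about top pixel (229.8,213.4)) and yaw of about +5°. The brass lid's lap edge runs from (437,220) to (485,224) in scaled coordinates, facing the robot, with yaw of about -5°. The flux dish is at the board's front-left corner.

```bash
cat >> h.py <<'E'
def go(p,yaw):
    "shift/turn in tool axes to put TCP at p pointing down, tool y axis at world yaw (deg)"
    s=ctrl.get_state();r=R.from_rotvec(s['tool_rot'])
    y=np.array([np.cos(np.radians(yaw)),np.sin(np.radians(yaw)),0]);z=np.array([0,0,-1.])
    G=R.from_matrix(np.c_[np.cross(y,z),y,z])
    print('shift mm',np.round(1000*r.inv().apply(np.array(p)-s['position']),1),'turn deg',np.round(np.degrees((r.inv()*G).as_rotvec()),2))
E
python3 - <<'E'
from h import *
d=load('top0');k=onplane(d,[[229.8,213.4]],.014)[0];print(k)
go([k[0],k[1],.2],4.7)
print(ctrl.get_image('wrist')['hand_eye'])
E
```

```text
[0.54426543 0.23143793 0.014     ]
shift mm [-402.6 -216.3   22. ] turn deg [-8.000e-02  6.000e-02  6.125e+01]
[[ 7.68580029e-04 -9.70957251e-01 -2.39251803e-01  6.50961463e-02]
 [ 9.99999469e-01  5.82112384e-04  8.50039069e-04 -1.69035928e-04]
 [-6.86080160e-04 -2.39252330e-01  9.70957183e-01 -1.61985658e-01]
 [ 0.00000000e+00  0.00000000e+00  0.00000000e+00  1.00000000e+00]]
```

```bash
python3 -m handwheel '[{"x":-0.035,"y":-0.019,"wz":6},{"x":-0.07,"y":-0.038,"wz":12},{"x":-0.105,"y":-0.056,"wz":18},{"x":-0.14,"y":-0.075,"wz":24},{"x":-0.175,"y":-0.094,"wz":30},{"x":-0.21,"y":-0.113,"wz":36},{"x":-0.245,"y":-0.132,"wz":42},{"x":-0.28,"y":-0.15,"wz":48},{"x":-0.315,"y":-0.169,"wz":54},{"x":-0.35,"y":-0.188,"wz":58}]' 0.087
python3 - <<'E'
from h import *
go([.544,.231,.2],4.7)
E
```

```text
shift mm [-402.5 -216.9   22.1] turn deg [-7.000e-02  5.000e-02  6.125e+01]invalid input at $[0]: expected keys x, y, z, wx, wy, wz
```

```bash
python3 -m handwheel '[{"x":-0.035,"y":-0.019,"z":0,"wx":0,"wy":0,"wz":6},{"x":-0.07,"y":-0.038,"z":0,"wx":0,"wy":0,"wz":12},{"x":-0.105,"y":-0.056,"z":0,"wx":0,"wy":0,"wz":18},{"x":-0.14,"y":-0.075,"z":0,"wx":0,"wy":0,"wz":24},{"x":-0.175,"y":-0.094,"z":0,"wx":0,"wy":0,"wz":30},{"x":-0.21,"y":-0.113,"z":0,"wx":0,"wy":0,"wz":36},{"x":-0.245,"y":-0.132,"z":0,"wx":0,"wy":0,"wz":42},{"x":-0.28,"y":-0.15,"z":0,"wx":0,"wy":0,"wz":48},{"x":-0.315,"y":-0.169,"z":0,"wx":0,"wy":0,"wz":54},{"x":-0.35,"y":-0.188,"z":0,"wx":0,"wy":0,"wz":58}]' 0.087
python3 - <<'E'
from h import *
go([.544,.231,.2],4.7)
E
```

```text
time: 0.98
position: [0.5086, 0.2775, 0.2225]
tool_rot: [-2.068, -2.365, -0.0]
ft_force: [0.7, 0.9, -0.2]
grip_width: 1.002
grip_force: 0.0
shift mm [-50.8  28.8  22.5] turn deg [-0.   -0.01  2.98]
```

```bash
python3 -m handwheel '[{"x":-0.025,"y":0.015,"z":0.01,"wx":0,"wy":0,"wz":1.5},{"x":-0.051,"y":0.029,"z":0.022,"wx":0,"wy":0,"wz":3},{"x":-0.051,"y":0.029,"z":0.022,"wx":0,"wy":0,"wz":3},{"x":-0.051,"y":0.029,"z":0.022,"wx":0,"wy":0,"wz":3}]'
python3 - <<'E'
from h import *
d=snap('wrist','w1')
cv2.imwrite('pics/w1b.png',cv2.resize(d['image'][:,:,::-1],(800,600)))
E
```

```text
time: 1.32
position: [0.5442, 0.2301, 0.1994]
tool_rot: [-2.129, -2.31, 0.004]
ft_force: [-0.1, 0.7, -0.9]
grip_width: 0.999
grip_force: 0.0
```

View pics/w1.png

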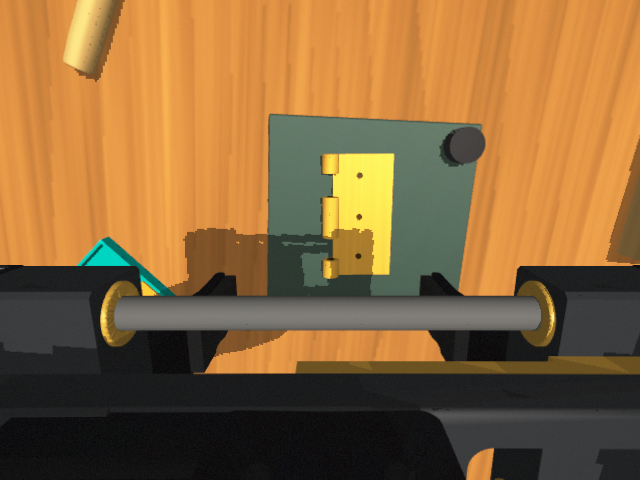

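The wrist view shows the leaf whole: straight edge from (394.5,153.5) to (390.5,275), middle knuckle at about (330.5,197–238), and the spool at (463,146).

```bash
cat > leaf.py <<'E'
from h import *
d=load('w1')
im=d['image'].astype(int)
m=((im[...,0]>150)&(im[...,2]<90)&(im[...,1]>140)).astype(np.uint8)
# sub-pixel straight edge: last brass column per row
rows=range(165,226);L=np.array([[np.where(m[r,335:420])[0].max()+335.5,r] for r in rows])
f=np.polyfit(L[:,1],L[:,0],1);print('edge col',f)
P=onplane(d,[[np.polyval(f,153),153],[np.polyval(f,275),275]],.010)
print(P,np.linalg.norm(P[0]-P[1]))
e=P[0]-P[1];yaw=np.degrees(np.arctan2(-e[0],e[1]));print('yaw',yaw)
c=np.radians(yaw);X=np.array([np.cos(c),np.sin(c),0])
mid=P.mean(0);print('knuckle from edge',mid-.06*X)
print('knuckle direct',onplane(d,[[330.5,217.5]],.016))
t=load('top0');print('top',onplane(t,[[229.8,213.4]],.016), 'edge top',onplane(t,[[190+80/4.4,155+175/4.4],[190+263/4.4,155+160/4.4]],.010))
E
python3 leaf.py
```

```text
edge col [1.32258065e-01 3.63988366e+02]
[[0.59129944 0.29989073 0.01      ]
 [0.62220127 0.18125619 0.01      ]] 0.12259314166185768
yaw 14.599931046711342
knuckle from edge [0.54868779 0.22544937 0.01      ]
knuckle direct [[0.54601897 0.23558669 0.016     ]]
top [[0.54402061 0.23106323 0.016     ]] edge top [[0.59800772 0.29629939 0.01      ]
 [0.60927677 0.17625575 0.01      ]]
```

```bash
python3 - <<'E'
from h import *
d=load('w1')
P=onplane(d,[[394.3,153.5],[390.3,275.5]],.010);print(P,np.linalg.norm(P[0]-P[1]))
e=P[0]-P[1];yaw=np.degrees(np.arctan2(-e[0],e[1]));c=np.radians(yaw);X=np.array([np.cos(c),np.sin(c),0])
print(yaw,P.mean(0)-.06*X)
k=onplane(d,[[330.5,217.5]],.016)[0];print(k)
a=cv2.resize(d['image'][140:290,300:420,::-1],None,fx=4,fy=4,interpolation=cv2.INTER_CUBIC);cv2.imwrite('pics/w1c.png',a)
go([.546,.233,.06],4.9)
E
```

```text
[[0.60079158 0.30021223 0.01      ]
 [0.61204688 0.17986679 0.01      ]] 0.12087061921428056
5.343038810419007 [0.54667993 0.23445239 0.01      ]
[0.54601897 0.23558669 0.016     ]
shift mm [  0.4   2.7 140. ] turn deg [-0.07 -0.   -0.01]
```

View pics/w1c.png

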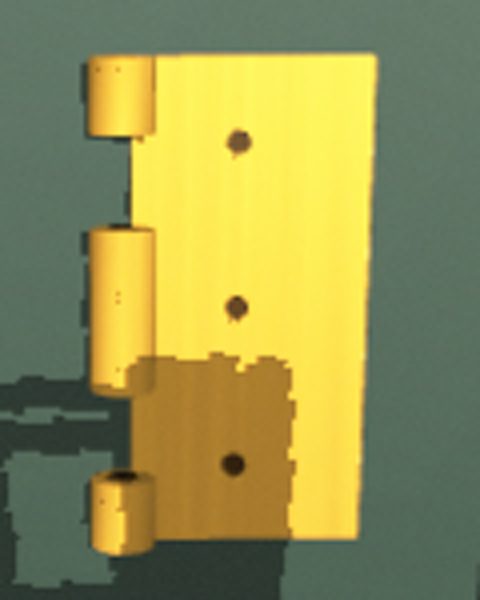

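The crop shows an unobstructed leaf with its middle knuckle centred at about (330.5,217.5), full frame. Next I descend onto the knuckle with the fingers at 40 mm.

```bash
python3 -m handwheel '[{"x":0,"y":0.0025,"z":0.04,"wx":0,"wy":0,"wz":0},{"x":-0.001,"y":0.0025,"z":0.08,"wx":0,"wy":0,"wz":-0.4},{"x":-0.001,"y":0.0025,"z":0.12,"wx":0,"wy":0,"wz":-0.4},{"x":-0.001,"y":0.0025,"z":0.155,"wx":0,"wy":0,"wz":-0.4},{"x":-0.001,"y":0.0025,"z":0.174,"wx":0,"wy":0,"wz":-0.4},{"x":-0.001,"y":0.0025,"z":0.182,"wx":0,"wy":0,"wz":-0.4},{"x":-0.001,"y":0.0025,"z":0.184,"wx":0,"wy":0,"wz":-0.4},{"x":-0.001,"y":0.0025,"z":0.184,"wx":0,"wy":0,"wz":-0.4}]' 0.04
python3 -m handwheel '[{"x":0,"y":0,"z":0.001,"wx":0,"wy":0,"wz":0},{"x":0,"y":0,"z":0.002,"wx":0,"wy":0,"wz":0},{"x":0,"y":0,"z":0.002,"wx":0,"wy":0,"wz":0}]'
python3 -m handwheel '[{"x":0,"y":0,"z":0.001,"wx":0,"wy":0,"wz":0},{"x":0,"y":0,"z":0.001,"wx":0,"wy":0,"wz":0}]'
```

```text
time: 2.03
position: [0.5464, 0.2334, 0.0173]
tool_rot: [-2.113, -2.324, -0.002]
ft_force: [0.1, -0.2, 0.6]
grip_width: 0.504
grip_force: 0.0
time: 2.28
position: [0.5473, 0.2326, 0.0161]
tool_rot: [2.115, 2.322, 0.004]
ft_force: [0.2, 0.3, -0.5]
grip_width: 0.462
grip_force: 0.0
time: 2.45
position: [0.5466, 0.2321, 0.0141]
tool_rot: [2.115, 2.322, 0.002]
ft_force: [0.5, 0.5, -0.4]
grip_width: 0.457
grip_force: 0.0
```

```bash
python3 -m handwheel '[{"x":0,"y":0,"z":0.001,"wx":0,"wy":0,"wz":0},{"x":0,"y":0,"z":0.001,"wx":0,"wy":0,"wz":0}]'
python3 -m handwheel '[{"x":0,"y":0,"z":0.001,"wx":0,"wy":0,"wz":0},{"x":0,"y":0,"z":0.001,"wx":0,"wy":0,"wz":0}]'
```

```text
time: 2.62
position: [0.5462, 0.2319, 0.0125]
tool_rot: [-2.115, -2.323, -0.0]
ft_force: [0.1, 0.3, 0.2]
grip_width: 0.46
grip_force: 0.0
time: 2.78
position: [0.5462, 0.2319, 0.0114]
tool_rot: [-2.115, -2.323, 0.0]
ft_force: [1.0, -0.4, -0.6]
grip_width: 0.458
grip_force: 0.0
```

```bash
python3 -m handwheel '[{"x":0,"y":0,"z":0,"wx":0,"wy":0,"wz":0},{"x":0,"y":0,"z":0,"wx":0,"wy":0,"wz":0},{"x":0,"y":0,"z":0,"wx":0,"wy":0,"wz":0},{"x":0,"y":0,"z":0,"wx":0,"wy":0,"wz":0},{"x":0,"y":0,"z":0,"wx":0,"wy":0,"wz":0}]' 0 45
python3 -m handwheel '[{"x":0,"y":0,"z":-0.01,"wx":0,"wy":0,"wz":0},{"x":0,"y":0,"z":-0.03,"wx":0,"wy":0,"wz":0},{"x":0,"y":0,"z":-0.06,"wx":0,"wy":0,"wz":0},{"x":0,"y":0,"z":-0.09,"wx":0,"wy":0,"wz":0},{"x":0,"y":0,"z":-0.12,"wx":0,"wy":0,"wz":0},{"x":0,"y":0,"z":-0.12,"wx":0,"wy":0,"wz":0}]'
python3 - <<'E'
from h import *
d=snap('wrist','w2'); a=d['image'][120:320,250:450,::-1]
t=load('top0')
b=[[325+(492-396)/4.4,175+198/4.4],[325+(706-396)/4.4,175+217/4.4]]
P=onplane(t,b,.0225);print(P)
cv2.imwrite('pics/w2c.png',cv2.resize(a,(600,600),interpolation=cv2.INTER_CUBIC))
print(ctrl.get_state()['position'],ctrl.get_state()['grip_width'])
E
```

```text
time: 3.2
position: [0.5463, 0.232, 0.0116]
tool_rot: [-2.115, -2.323, -0.0]
ft_force: [-0.1, -0.5, -2.6]
grip_width: 0.174
grip_force: 45.1
time: 3.7
position: [0.55, 0.2334, 0.1388]
tool_rot: [2.113, 2.32, 0.016]
ft_force: [1.9, 0.4, -2.7]
grip_width: 0.172
grip_force: 45.0
[[ 0.52905378 -0.10287346  0.0225    ]
 [ 0.51891022 -0.24180792  0.0225    ]]
[0.54863358 0.2328778  0.13577951] 0.16758859274694746
```

View pics/w2c.png

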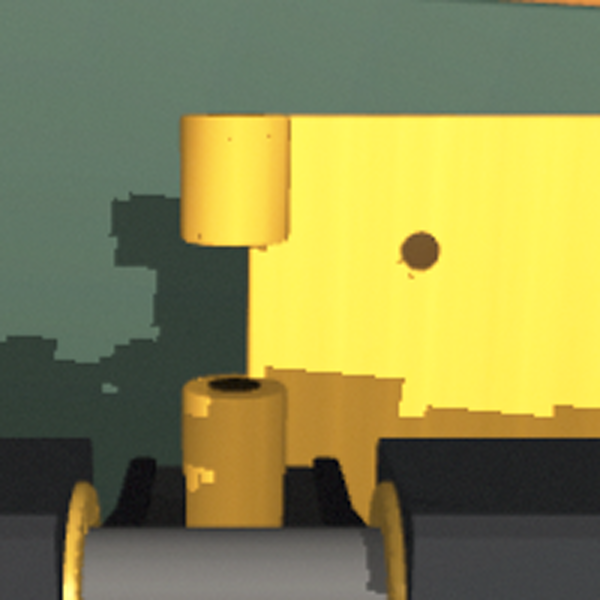

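The crop shows the leaf clamped at its middle knuckle, sheet level and aligned with the fingers, with the +y end edge at row ~158 full-frame. Next is the carry to a hover in front of the lap.

```bash
python3 - <<'E'
from h import *
go([.429,-.165,.13],-4.2)
E
```

```text
shift mm [-385.  -156.1    3.5] turn deg [ 0.37 -0.21  9.54]
```

```bash
python3 -m handwheel '[{"x":-0.025,"y":-0.01,"z":0,"wx":0,"wy":0,"wz":0.5},{"x":-0.06,"y":-0.024,"z":0,"wx":0,"wy":0,"wz":1.5},{"x":-0.098,"y":-0.039,"z":0,"wx":0,"wy":0,"wz":2.5},{"x":-0.136,"y":-0.055,"z":0,"wx":0,"wy":0,"wz":3.5},{"x":-0.174,"y":-0.07,"z":0,"wx":0,"wy":0,"wz":4.5},{"x":-0.212,"y":-0.086,"z":0,"wx":0,"wy":0,"wz":5.5},{"x":-0.25,"y":-0.101,"z":0,"wx":0,"wy":0,"wz":6.5},{"x":-0.288,"y":-0.117,"z":0,"wx":0,"wy":0,"wz":7.5},{"x":-0.326,"y":-0.132,"z":0,"wx":0,"wy":0,"wz":8.5},{"x":-0.356,"y":-0.145,"z":0,"wx":0,"wy":0,"wz":9.5}]'
python3 -m handwheel '[{"x":-0.018,"y":-0.006,"z":0,"wx":0,"wy":0,"wz":0},{"x":-0.029,"y":-0.011,"z":0,"wx":0,"wy":0,"wz":0},{"x":-0.029,"y":-0.011,"z":0,"wx":0,"wy":0,"wz":0},{"x":-0.029,"y":-0.011,"z":0,"wx":0,"wy":0,"wz":0}]'
python3 - <<'E'
from h import *
go([.429,-.165,.13],-4.2)
d=snap('wrist','w3')
E
```

```text
time: 4.58
position: [0.4324, -0.1389, 0.1304]
tool_rot: [-2.302, -2.135, 0.003]
ft_force: [0.4, -0.6, -2.0]
grip_width: 0.173
grip_force: 45.0
time: 4.92
position: [0.4216, -0.1632, 0.1309]
tool_rot: [-2.3, -2.138, -0.0]
ft_force: [0.9, 1.0, -2.3]
grip_width: 0.169
grip_force: 45.0
shift mm [-1.3  7.5  0.9] turn deg [-0.06 -0.06  0.04]
```

View pics/w3.png

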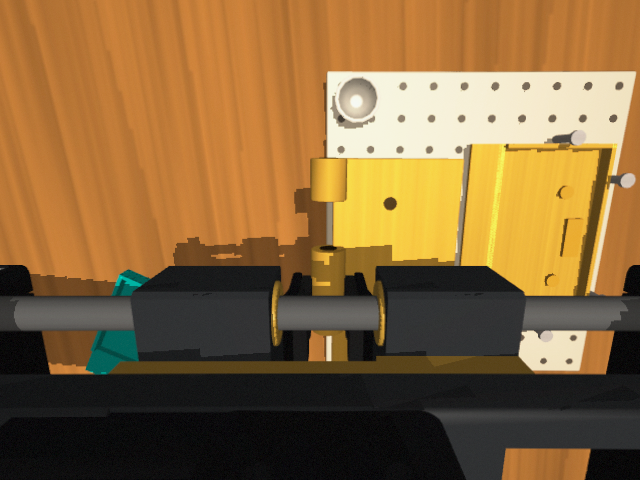

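The wrist view shows the held leaf with its straight edge from (463,159) to (459,262), the lap front edge from (470,145) to (463,265), the lid's left end at row ~145, and the dish at (355,100), clear of the leaf. I'll zoom in for sub-pixel readings.

```bash
python3 - <<'E'
from h import *
d=load('w3'); a=d['image'][135:270,430:520,::-1]
a=cv2.resize(a,None,fx=4.4,fy=4.4,interpolation=cv2.INTER_CUBIC)
b=cv2.resize(d['image'][145:275,300:390,::-1],None,fx=4.4,fy=4.4,interpolation=cv2.INTER_CUBIC)
c=np.zeros((594,792,3),np.uint8);c[:,:396]=a[:594];c[:572,396:]=b[:594]
cv2.imwrite('pics/w3c.png',c)
E
```

```text
(no output)
```

View pics/w3c.png

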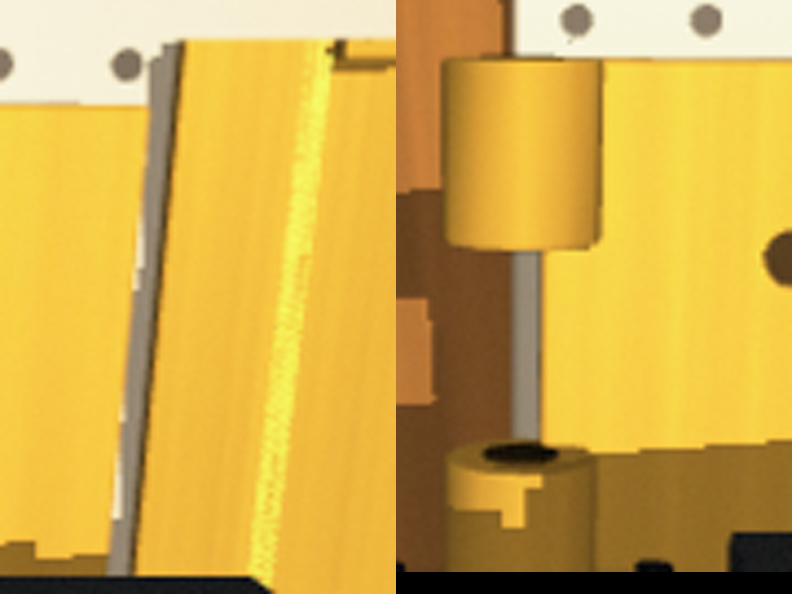

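The zoom gives the lap's top front edge from (472.0,144.5) to (460.7,265.5), and the leaf's straight edge from (463.9,159.3) to (454.8,262.3).

```bash
cat > fit.py <<'E'
from h import *
d=load('w3');T=d['c2w']@np.linalg.inv(np.array(ctrl.get_image('wrist')['hand_eye']))
print('tcp',T[:3,3])
def yw(P):
    e=P[0]-P[1];return np.degrees(np.arctan2(-e[0],e[1]))
lap=onplane(d,[[472.0,144.5],[460.7,265.5]],.0225);print('lap',lap,yw(lap))
zt=T[2,3]-.0015
lf=onplane(d,[[463.9,159.3],[454.8,262.3]],zt);print('leaf',lf,yw(lf))
for P,q in((lf[0],'leaf +y corner'),(lap[0],'lap')): print(q,'in tool mm',1000*(T[:3,:3].T@(P-T[:3,3])))
print('tool yaw',np.degrees(np.arctan2(T[1,1],T[0,1])))
E
python3 fit.py
```

```text
tcp [ 0.42163915 -0.16320469  0.13093247]
lap [[ 0.53003084 -0.09915449  0.0225    ]
 [ 0.52339479 -0.18985043  0.0225    ]] -4.184762195978668
leaf [[ 0.48566255 -0.1049898   0.12943247]
 [ 0.48224991 -0.15202688  0.12943247]] -4.149657877537876
leaf +y corner in tool mm [62.70353692 59.63405644  1.50482586]
lap in tool mm [ 71.63026661 103.57051496 108.4022082 ]
tool yaw -4.159205348986121
```

```bash
python3 -m handwheel '[{"x":0,"y":0.01,"z":0.015,"wx":0,"wy":0,"wz":0},{"x":-0.001,"y":0.02,"z":0.04,"wx":0,"wy":0,"wz":0},{"x":-0.001,"y":0.03,"z":0.07,"wx":0,"wy":0,"wz":0},{"x":-0.001,"y":0.034,"z":0.095,"wx":0,"wy":0,"wz":0},{"x":-0.001,"y":0.034,"z":0.105,"wx":0,"wy":0,"wz":0},{"x":-0.001,"y":0.034,"z":0.106,"wx":0,"wy":0,"wz":0},{"x":-0.001,"y":0.034,"z":0.106,"wx":0,"wy":0,"wz":0},{"x":-0.001,"y":0.034,"z":0.106,"wx":0,"wy":0,"wz":0}]'
python3 - <<'E'
from h import *
d=snap('wrist','w4'); a=d['image'][130:280,440:540,::-1]
a=cv2.resize(a,None,fx=4,fy=4,interpolation=cv2.INTER_CUBIC)
s=snap('side','s4');b=s['image'][215:335,300:440,::-1]
b=cv2.resize(b,(400,343),interpolation=cv2.INTER_CUBIC)
c=np.zeros((600,800,3),np.uint8);c[:,:400]=a;c[:343,400:]=b
cv2.imwrite('pics/w4c.png',c)
E
```

```text
time: 5.68
position: [0.4569, -0.1674, 0.0268]
tool_rot: [2.299, 2.139, 0.002]
ft_force: [0.4, 0.0, -3.1]
grip_width: 0.169
grip_force: 45.0
```

View pics/w4c.png

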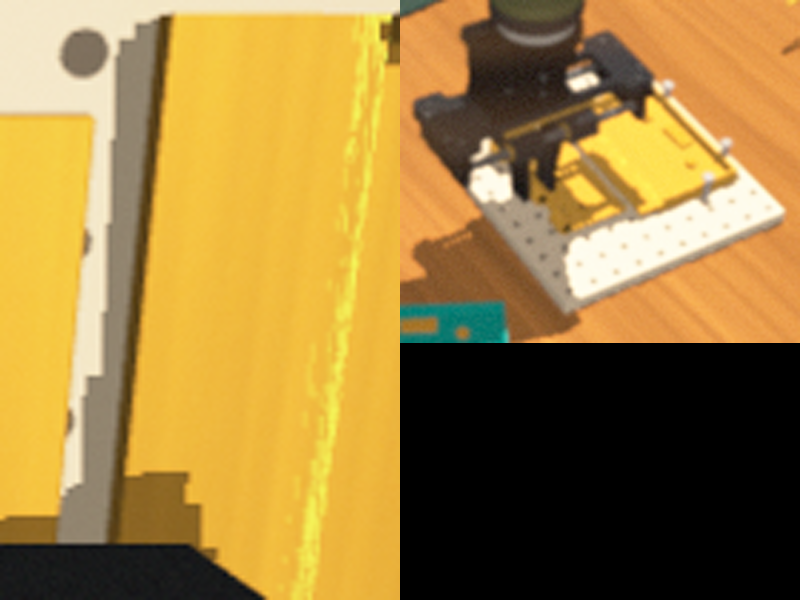

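The crop shows the leaf edge from (463.25,158.75) to (454.5,265) in front of the lap edge from (483.0,133.5) to (470.25,247.5), parallel, with an open gap of about 1 cm. The side inset agrees.

```bash
python3 - <<'E'
from h import *
d=load('w4');T=d['c2w']@np.linalg.inv(np.array(ctrl.get_image('wrist')['hand_eye']));print(T[:3,3])
def yw(P):
    e=P[0]-P[1];return np.degrees(np.arctan2(-e[0],e[1]))
for q,uv,z in(('lap',[[483.0,133.5],[470.25,247.5]],.0225),('leaf',[[463.25,158.75],[454.5,265]],.024)):
    P=onplane(d,uv,z);print(q,P,yw(P),'tool mm',1000*(T[:3,:3].T@(P[0]-T[:3,3])))
st=ctrl.get_state();print(st['position'],np.degrees(np.arctan2(*R.from_rotvec(st['tool_rot']).as_matrix()[:2,1][::-1])))
E
```

```text
[ 0.45686003 -0.16737675  0.02675782]
lap [[ 0.53002011 -0.09876159  0.0225    ]
 [ 0.52567105 -0.15028882  0.0225    ]] -4.824508458796324 tool mm [73.68441378 68.04246312  4.40428135]
leaf [[ 0.52105414 -0.10890692  0.024     ]
 [ 0.51783023 -0.15794894  0.024     ]] -3.7610804415281427 tool mm [62.92250172 59.83008342  2.88622728]
[ 0.45703288 -0.16763193  0.02704443] -4.148521451390005
```

```bash
python3 -m handwheel '[{"x":0.001,"y":0,"z":0.003,"wx":0,"wy":0,"wz":0.3},{"x":0.001,"y":0,"z":0.005,"wx":0,"wy":0,"wz":0.3},{"x":0.001,"y":0,"z":0.005,"wx":0,"wy":0,"wz":0.3},{"x":0.001,"y":0,"z":0.005,"wx":0,"wy":0,"wz":0.3}]'
python3 -m handwheel '[{"x":0,"y":0,"z":0.0005,"wx":0,"wy":0,"wz":0},{"x":0,"y":0,"z":0.001,"wx":0,"wy":0,"wz":0},{"x":0,"y":0,"z":0.001,"wx":0,"wy":0,"wz":0}]'
python3 -m handwheel '[{"x":0,"y":0,"z":0.0005,"wx":0,"wy":0,"wz":0},{"x":0,"y":0,"z":0.001,"wx":0,"wy":0,"wz":0},{"x":0,"y":0,"z":0.001,"wx":0,"wy":0,"wz":0}]'
```

```text
time: 6.17
position: [0.4558, -0.1665, 0.0205]
tool_rot: [-2.306, -2.133, 0.0]
ft_force: [0.2, 0.4, -3.0]
grip_width: 0.168
grip_force: 45.0
time: 6.42
position: [0.4559, -0.1666, 0.0195]
tool_rot: [-2.306, -2.133, 0.0]
ft_force: [0.3, 0.0, -2.4]
grip_width: 0.173
grip_force: 45.0
time: 6.67
position: [0.456, -0.1666, 0.0186]
tool_rot: [-2.306, -2.133, -0.0]
ft_force: [0.2, 0.1, -2.5]
grip_width: 0.169
grip_force: 45.0
```

```bash
for i in 1 2; do python3 -m handwheel '[{"x":0,"y":0,"z":0.0005,"wx":0,"wy":0,"wz":0},{"x":0,"y":0,"z":0.0005,"wx":0,"wy":0,"wz":0},{"x":0,"y":0,"z":0.0005,"wx":0,"wy":0,"wz":0}]' | egrep 'pos|ft'; done
```

```text
position: [0.456, -0.1667, 0.0185]
ft_force: [-2.5, 0.9, 5.6]
position: [0.456, -0.1666, 0.0185]
ft_force: [-3.8, 1.1, 10.1]
```

```bash
python3 -m handwheel '[{"x":0,"y":0,"z":-0.0007,"wx":0,"wy":0,"wz":0},{"x":0,"y":0.003,"z":-0.0007,"wx":0,"wy":0,"wz":0},{"x":0,"y":0.006,"z":-0.0007,"wx":0,"wy":0,"wz":0},{"x":0,"y":0.009,"z":-0.0007,"wx":0,"wy":0,"wz":0},{"x":0,"y":0.012,"z":-0.0007,"wx":0,"wy":0,"wz":0},{"x":0,"y":0.012,"z":-0.0007,"wx":0,"wy":0,"wz":0}]'
python3 -m handwheel '[{"x":0,"y":0.003,"z":0,"wx":0,"wy":0,"wz":0},{"x":0,"y":0.006,"z":0,"wx":0,"wy":0,"wz":0},{"x":0,"y":0.008,"z":0,"wx":0,"wy":0,"wz":0},{"x":0,"y":0.008,"z":0,"wx":0,"wy":0,"wz":0}]'
```

```text
time: 7.67
position: [0.4677, -0.1678, 0.0185]
tool_rot: [-2.305, -2.133, 0.001]
ft_force: [-3.3, 0.6, 6.4]
grip_width: 0.171
grip_force: 45.0
time: 8.0
position: [0.4754, -0.1684, 0.0185]
tool_rot: [-2.305, -2.132, 0.001]
ft_force: [-4.3, 0.4, 6.8]
grip_width: 0.169
grip_force: 45.0
```

```bash
python3 - <<'E'
from h import *
d=snap('wrist','w5'); a=d['image'][100:280,440:560,::-1]
a=cv2.resize(a,None,fx=3.33,fy=3.33,interpolation=cv2.INTER_CUBIC)
b=cv2.resize(d['image'][100:280,310:430,::-1],None,fx=3.33,fy=3.33,interpolation=cv2.INTER_CUBIC)
cv2.imwrite('pics/w5c.png',np.hstack([b,a])[:600,:800])
E
```

```text
(no output)
```

View pics/w5c.png

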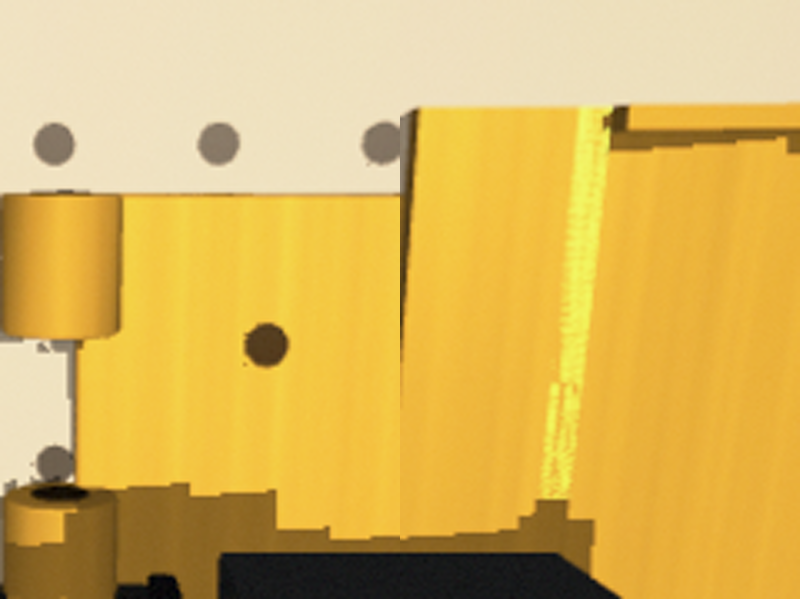

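The leaf's edge is under the lap: the lap front edge is at about (444,133) and overlaps the sheet, and the lid is undisturbed. About 8 mm remains to the step.

```bash
python3 -m handwheel '[{"x":0,"y":0.002,"z":0,"wx":0,"wy":0,"wz":0},{"x":0,"y":0.004,"z":0,"wx":0,"wy":0,"wz":0},{"x":0,"y":0.006,"z":0,"wx":0,"wy":0,"wz":0},{"x":0,"y":0.006,"z":0,"wx":0,"wy":0,"wz":0}]' | egrep 'pos|ft|rot'
for i in 1 2; do python3 -m handwheel '[{"x":0,"y":0.0005,"z":0,"wx":0,"wy":0,"wz":0},{"x":0,"y":0.001,"z":0,"wx":0,"wy":0,"wz":0},{"x":0,"y":0.001,"z":0,"wx":0,"wy":0,"wz":0}]' | egrep 'pos|ft'; done
```

```text
position: [0.4813, -0.1689, 0.0185]
tool_rot: [-2.305, -2.132, 0.002]
ft_force: [-5.5, 0.2, 7.1]
position: [0.4812, -0.1689, 0.0185]
ft_force: [-8.1, 1.1, 10.2]
position: [0.4826, -0.169, 0.0185]
ft_force: [-5.9, 0.6, 9.5]
```

```bash
for i in 1 2 3; do python3 -m handwheel '[{"x":0,"y":0.0005,"z":0,"wx":0,"wy":0,"wz":0},{"x":0,"y":0.0007,"z":0,"wx":0,"wy":0,"wz":0},{"x":0,"y":0.0007,"z":0,"wx":0,"wy":0,"wz":0}]' | egrep 'pos|ft'; done; python3 -c "
from h import *
s=ctrl.get_state();print(s['torque'],R.from_rotvec(s['tool_rot']).as_matrix()[:,1])"
```

```text
position: [0.4826, -0.169, 0.0185]
ft_force: [-8.3, 1.3, 10.3]
position: [0.484, -0.1691, 0.0185]
ft_force: [-6.7, 0.7, 8.4]
position: [0.4845, -0.1692, 0.0185]
ft_force: [-6.9, 0.7, 9.3]
[ 0.01605874  1.4887977  -0.00386   ] [ 0.99694635 -0.07803067 -0.00303152]
```

```bash
for i in 1 2 3; do python3 -m handwheel '[{"x":0,"y":0.0004,"z":-0.0001,"wx":0,"wy":0,"wz":0},{"x":0,"y":0.0007,"z":-0.0001,"wx":0,"wy":0,"wz":0},{"x":0,"y":0.0007,"z":-0.0001,"wx":0,"wy":0,"wz":0}]' | egrep 'pos|ft'; done
```

```text
position: [0.4846, -0.1692, 0.0185]
ft_force: [-8.0, 1.0, 10.8]
position: [0.4846, -0.1692, 0.0185]
ft_force: [-9.3, 0.6, 11.7]
position: [0.485, -0.1693, 0.0185]
ft_force: [-11.1, 0.5, 11.1]
```

```bash
for i in 1 2; do python3 -m handwheel '[{"x":0,"y":0.0004,"z":-0.0001,"wx":0,"wy":0,"wz":0},{"x":0,"y":0.0007,"z":-0.0001,"wx":0,"wy":0,"wz":0},{"x":0,"y":0.0007,"z":-0.0001,"wx":0,"wy":0,"wz":0}]' | egrep 'pos|ft'; done; python3 -c "
from h import *
s=ctrl.get_state();print(s['torque'],R.from_rotvec(s['tool_rot']).as_matrix()[:,1])"
```

```text
position: [0.485, -0.1693, 0.0185]
ft_force: [-11.8, 1.6, 13.5]
position: [0.4853, -0.1693, 0.0185]
ft_force: [-13.4, 1.2, 12.9]
[0.14658955 2.83097232 0.06085818] [ 0.99689907 -0.078232   -0.00848553]
```

Force has risen beyond sliding friction at the expected 28 mm of travel. My picture views are used up, so I'll check numerically. When home, the sheet's rear edge should be 38 mm in front of the lap edge.

```bash
cat > chk.py <<'E'
from h import *
import sys
d=snap('wrist',sys.argv[1]);im=d['image'].astype(float)
B=im[...,2];L=im.sum(2)
if len(sys.argv)>2:
    for r in(170,190,208,214,220): print(r,'B',B[r,312:345].astype(int).tolist(),'\n  L',L[r,415:460].astype(int).tolist())
M=im[:,:,0]-im[:,:,2]
col=[np.where(M[:,c]>80)[0] for c in(360,380,460,470)]
print('first brass row at cols 360,380,460,470:',[c.min() if len(c) else None for c in col])
E
python3 chk.py w6 v
```

```text
170 B [38, 37, 41, 45, 45, 51, 50, 50, 52, 54, 58, 57, 59, 59, 59, 61, 61, 59, 60, 59, 57, 63, 57, 56, 54, 57, 51, 49, 50, 50, 50, 44, 40] 
  L [275, 276, 274, 253, 197, 172, 456, 515, 517, 508, 510, 508, 508, 507, 508, 512, 512, 515, 513, 517, 513, 511, 509, 513, 508, 500, 505, 500, 502, 504, 503, 505, 497, 502, 497, 500, 495, 502, 504, 507, 506, 506, 501, 503, 498]
190 B [42, 41, 45, 49, 48, 49, 52, 53, 55, 57, 55, 58, 60, 60, 60, 61, 63, 62, 62, 61, 60, 59, 59, 57, 54, 53, 50, 47, 46, 47, 45, 42, 32] 
  L [270, 272, 251, 194, 235, 457, 503, 501, 500, 499, 501, 502, 498, 502, 508, 504, 508, 506, 506, 503, 504, 505, 501, 497, 494, 493, 495, 497, 496, 499, 497, 498, 494, 493, 493, 488, 493, 497, 500, 500, 499, 496, 495, 490, 491]
208 B [190, 188, 188, 189, 190, 190, 187, 189, 189, 191, 189, 188, 189, 191, 190, 188, 190, 190, 129, 105, 63, 58, 62, 65, 65, 67, 66, 66, 66, 69, 65, 67, 67] 
  L [273, 233, 186, 234, 452, 491, 491, 494, 493, 488, 492, 489, 491, 492, 499, 499, 498, 496, 498, 494, 495, 489, 493, 489, 485, 484, 490, 485, 486, 486, 488, 487, 482, 482, 487, 488, 492, 489, 491, 
[... 203 characters left out ...]
, 181, 375, 473, 488, 488, 486, 489, 491, 488, 490, 493, 495, 495, 497, 489, 491, 485, 489, 485, 489, 489, 489, 489, 482, 487, 486, 486, 485, 482, 482, 482, 483, 487, 494, 491, 486, 487, 484, 483, 485, 487, 490, 490]
220 B [189, 190, 188, 189, 189, 189, 189, 190, 189, 188, 189, 190, 189, 188, 189, 189, 189, 189, 144, 110, 65, 59, 65, 65, 68, 68, 66, 67, 67, 68, 66, 67, 67] 
  L [268, 210, 175, 443, 487, 492, 487, 487, 482, 486, 488, 488, 492, 494, 494, 488, 489, 490, 492, 487, 484, 484, 484, 487, 483, 486, 482, 482, 482, 478, 479, 480, 478, 480, 484, 489, 487, 482, 486, 479, 479, 483, 487, 485, 491]
first brass row at cols 360,380,460,470: [np.int64(0), np.int64(0), np.int64(0), np.int64(0)]
```

```bash
python3 - <<'E'
from h import *
d=load('w6');im=d['image'].astype(float);M=im[:,:,0]-im[:,:,2]
for c in(350,370,390,430,445,460): print(c,M[105:165,c].astype(int).tolist())
T=None
lap=onplane(d,[[420.9,170],[417.7,220]],.0225);rear=onplane(d,[[331.8,214]],.017)[0]
X=np.array([np.cos(np.radians(-4.4)),np.sin(np.radians(-4.4)),0])
t=lap.mean(0);print(lap,rear,'rear->lap mm',1000*(t-rear)@X)
e=lap[0]-lap[1];print('yaw',np.degrees(np.arctan2(-e[0],e[1])))
E
```

```text
350 [49, 49, 48, 50, 49, 48, 48, 50, 49, 50, 48, 48, 50, 49, 48, 48, 49, 48, 49, 48, 50, 50, 48, 48, 49, 49, 48, 49, 49, 49, 49, 51, 49, 33, 33, 34, 33, 33, 33, 33, 32, 33, 34, 43, 54, 49, 48, 48, 49, 48, 49, 48, 60, 133, 176, 172, 176, 173, 175, 173]
370 [49, 49, 48, 48, 49, 48, 48, 48, 49, 48, 48, 49, 48, 49, 49, 49, 48, 50, 48, 48, 48, 48, 49, 48, 48, 47, 48, 47, 48, 47, 49, 48, 47, 47, 49, 48, 49, 49, 48, 48, 49, 49, 49, 48, 48, 49, 48, 48, 47, 49, 48, 48, 60, 136, 176, 173, 174, 174, 174, 174]
390 [49, 50, 50, 50, 51, 49, 49, 49, 49, 49, 51, 49, 49, 49, 50, 48, 49, 49, 49, 48, 48, 50, 51, 49, 49, 49, 49, 50, 50, 48, 49, 51, 50, 49, 51, 49, 50, 49, 49, 49, 51, 50, 49, 49, 50, 51, 50, 49, 48, 49, 49, 49, 61, 137, 177, 178, 178, 174, 176, 177]
430 [50, 51, 50, 50, 50, 49, 49, 49, 49, 50, 50, 50, 50, 49, 49, 49, 51, 50, 50, 50, 49, 49, 49, 50, 49, 58, 102, 170, 170, 170, 172, 171, 173, 175, 173, 173, 171, 173, 173, 175, 174, 174, 173, 174, 174, 173, 172, 171, 174, 173, 175, 173, 175, 174, 175, 175, 175, 175, 175, 174]
445 [49, 49, 49, 50, 50, 49, 49, 50, 50, 49, 51, 50, 50, 49, 50, 50, 49, 49, 49, 49, 49, 50, 50, 49, 50, 60, 106, 175, 175, 178, 174, 172, 173, 172, 173, 173, 174, 176, 175, 174, 173, 172, 175, 174, 175, 174, 174, 174, 175, 174, 175, 176, 176, 176, 175, 175, 176, 175, 175, 177]
460 [49, 49, 49, 50, 50, 50, 50, 50, 48, 49, 50, 48, 50, 51, 49, 50, 49, 50, 50, 49, 50, 50, 50, 50, 50, 61, 108, 172, 170, 173, 173, 173, 173, 172, 174, 175, 176, 175, 177, 175, 175, 176, 174, 176, 177, 175, 176, 176, 173, 176, 176, 177, 175, 177, 178, 178, 178, 177, 176, 178]
[[ 0.52943299 -0.11427355  0.0225    ]
 [ 0.52768236 -0.13582635  0.0225    ]] [ 0.4900509  -0.13115221  0.017     ] rear->lap mm 37.92512931084263
yaw -4.643653282126514
```

```bash
python3 - <<'E'
from h import *
d=load('w6');Y=np.array([.078,.997,0])
lap=onplane(d,[[430,131.2],[460,131.1]],.0225);lf=onplane(d,[[350,157.8],[390,157.8]],.017)
print(lap,lf,'lateral mm',1000*(lap.mean(0)-lf.mean(0))@Y)
for P in(lap,lf): e=P[1]-P[0];print(np.degrees(np.arctan2(e[1],e[0])))
s=ctrl.get_state();print(s['position'],s['ft_force'],np.degrees(np.arctan2(*R.from_rotvec(s['tool_rot']).as_matrix()[:2,1][::-1])),s['time'])
E
```

```text
[[ 0.53344057 -0.09871819  0.0225    ]
 [ 0.54582168 -0.09966876  0.0225    ]] [[ 0.49988072 -0.10692509  0.017     ]
 [ 0.51736093 -0.10829074  0.017     ]] lateral mm 10.807997652165206
-4.390323056769181
-4.46720532203777
[ 0.48530344 -0.1693093   0.01848054] [-11.45468978   1.16203536  12.57344309] -4.4878515054592505 10.9333
```

The leaf is home (37.9 mm against 38), square to 0.1° and centred within about 1 mm, and the lid hasn't moved. Now I press down.

```bash
python3 -m handwheel '[{"x":0,"y":0,"z":0.0003,"wx":0,"wy":0,"wz":0},{"x":0,"y":0,"z":0.0007,"wx":0,"wy":0,"wz":0},{"x":0,"y":0,"z":0.001,"wx":0,"wy":0,"wz":0},{"x":0,"y":0,"z":0.001,"wx":0,"wy":0,"wz":0}]' - 58
python3 -m handwheel '[{"x":0,"y":0,"z":0.0003,"wx":0,"wy":0,"wz":0},{"x":0,"y":0,"z":0.0006,"wx":0,"wy":0,"wz":0},{"x":0,"y":0,"z":0.0006,"wx":0,"wy":0,"wz":0},{"x":0,"y":0,"z":0.0006,"wx":0,"wy":0,"wz":0}]'
```

```text
time: 11.27
position: [0.4853, -0.1693, 0.0184]
tool_rot: [-2.301, -2.127, 0.007]
ft_force: [-15.2, 1.5, 20.9]
grip_width: 0.168
grip_force: 58.0
time: 11.6
position: [0.4854, -0.1693, 0.0184]
tool_rot: [-2.301, -2.127, 0.006]
ft_force: [-17.5, 2.0, 26.3]
grip_width: 0.167
grip_force: 58.0
```

```bash
python3 -m handwheel '[{"x":0,"y":0,"z":0,"wx":0,"wy":0,"wz":0},{"x":0,"y":0,"z":0,"wx":0,"wy":0,"wz":0},{"x":0,"y":0,"z":0,"wx":0,"wy":0,"wz":0},{"x":0,"y":0,"z":0,"wx":0,"wy":0,"wz":0},{"x":0,"y":0,"z":0,"wx":0,"wy":0,"wz":0},{"x":0,"y":0,"z":0,"wx":0,"wy":0,"wz":0}]' | egrep 'pos|ft'
python3 - <<'E'
from h import *
s=ctrl.get_state();print(R.from_rotvec(s['tool_rot']).as_matrix()[2],s['torque'])
# lid moved? compare side view before the slide (s4) and now over the lid's rear part
a=load('s4');b=snap('side','s7')
Z=.0225;P=[.53+.06,-.17-.0];c=proj(a,[[.585,-.178,.02]])[0].astype(int);print(c)
w=lambda d:cv2.cvtColor(d['image'],cv2.COLOR_RGB2GRAY)[c[1]-12:c[1]+18,c[0]-5:c[0]+30].astype(np.float32)
print('lid image shift px',cv2.phaseCorrelate(w(a),w(b)),np.abs(w(a)-w(b)).mean())
d=snap('wrist','w7');im=d['image'].astype(float).sum(2)
for r in(170,190,214):print(r,[int(np.argmin(im[r,412:425])+412)])
E
```

```text
position: [0.4853, -0.1693, 0.0184]
ft_force: [-16.2, 3.1, 28.3]
[ 0.00262511 -0.00888235 -0.99995711] [0.45368907 4.03143507 0.0520465 ]
[390 266]
lid image shift px ((0.05438398359431318, -0.09770312361851907), 0.7812816075704716) 9.152381
170 [420]
190 [418]
214 [417]
```

```bash
python3 -c "
from bench import ctrl
print(ctrl.close_job())"
```

```text
the job is handed in; nothing more can be done
None
```

I slid the hinge leaf home under the lap (37.9 mm measured against 38), square to about 0.1° and centred to about 1 mm. The lid did not move, and I handed in after about 12 s of robot time with the arm still gripping the leaf and pressing it down at about 28 N.

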